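# Lock the mixer lid and switch the isolator on

## Task

Get the egg mixer ready to run: push its lid down against the spring and turn it a short quarter turn (75 degrees) clockwise until it locks under the collar and springs back up, without forcing it sideways against the collar, then let go of it. Only then turn the bar handle on the sloped isolator box clockwise from off all the way to its on position, and let go. Leave the other things on the worktop where they are.

Things in the scene. Friction and masses are not known exactly. Their poses are not given: they have to be found in the camera images.
- mixer: Bench mixer, fixed to the worktop: round grey base 210 mm across, 90 mm high, and a steel bowl, 184 mm across at its rim, which is 185 mm above the worktop. Origin: centre of its underside, on the bowl's axis; z up.
- collar (a point): Centre of the bowl's mouth at rim height; axes as the mixer's. Inside the rim is a bayonet collar, bore 147 mm, with two open slots, on its +x and -x sides. Clockwise from above, each slot is followed by a 16 mm thick ledge, then a notch under a 6 mm ledge, centred 75 degrees from the slot's middle, then a stop that ends the turn at about 78 degrees. Anticlockwise is a solid block.
- lid: Loose round aluminium lid, 142 mm across, 22 mm thick, about 0.36 kg, lying unlocked in the bowl's mouth on a sprung plate. Origin: centre of its underside, at rest 168 mm over the mixer's origin; z up. Two lugs at its underside (32 mm wide, 10 mm thick) stand 10 mm out along +x and -x into the collar's slots, 4 degrees of play each way.
- lid_grip (a point): Point on the lid's axis in its black grip rib (80 mm long along x, 22 mm wide, 37 mm high), 46 mm over the lid's underside, 13 mm under the rib's top; axes as the lid's; good for the TCP. To lock: hold the lid 10 to 13 mm below rest (springs back with 6 to 11 N, stop at 14 mm), turn it clockwise from above until 75 degrees (71 to 78) from the mixer's x; let go: it rises to rest height.
- isolator: Switch box, fixed to the worktop: grey wedge 150 mm wide along y and 172 mm deep along x (80 mm to the front), 60 mm high in front and about 152 mm at the back. Its top is a flat panel that rises away from the robot at 30 degrees, along x. Origin: centre of its underside (the panel's middle is 106 mm above it); x to its high back, z up.
- handle_grip (a point): Point on the isolator's black bar handle, on its turning axis, 37 mm out from the panel, 12 mm under the bar's outer face; turns with it; good for the TCP. z: out of the panel (30 degrees from vertical), y: along the bar to its narrow end, x: across. Bar 22 mm thick, 36 mm high, 97 mm long (y -38 to 59; last 17 mm 14 mm thick), on a round hub 68 mm across, 13 mm high.
- handle (a joint): Turn of the isolator's handle (rad): 0 is off (narrow end to the box's left, level), 1.57 (its stop) is on (narrow end straight up the slope). Grows clockwise, looking at the panel. Detents at both ends: it takes up to about 0.2 N m to turn, and past the middle it pulls itself to the on end when let go.
- cup: Bystander: steel mug, 76 mm across, 85 mm high, loose; origin under its centre.
- tin: Bystander: closed steel tin, 66 mm across, 100 mm high, loose; origin under its centre.
- bottle: Bystander: sauce bottle, 64 mm across, 200 mm high, loose; origin under its centre.
- bowl: Bystander: steel bowl, 140 mm across, 60 mm high, loose; origin under its centre.
- spatula: Bystander: spatula lying on the worktop, loose.
- timer: Bystander: white kitchen timer with a small round dial on its front, 70 x 80 x 75 mm, loose; origin under its centre.

How it is judged:
By the outcome, as a careful person would: the job done as asked, in the order asked, and still so for the second after the job is handed in, with the robot touching nothing.
It also fails if it takes over 58 s, if anything falls off the work surface, if the arm or the gripper's body presses on something with over 40 N, if the wrist force passes 120 N, or if a joint passes its speed limit or range.

## Robot

A 6-joint arm with a two-finger parallel gripper is mounted at the origin on the work surface. World frame = base frame: x ahead of the robot, y to its left, z up, the work surface at z = 0. Lengths are in m, angles in rad, forces in N, time in s.
With the tool pointing down it reaches from about 0.375 to 0.975 m from the base axis. Payload 3.8 kg.
Tool frame: the origin (TCP) lies between the finger pads, 19 mm behind the fingertips; this is the grasp point; z points along the fingers, y is the line along which they close (so a half turn about z gives the same grasp; the last joint's range is limited). The gripper opens to 85 mm and grips with 20 to 120 N. Pads are 22 mm wide; open, the fingers measure 114 mm over their backs; the gripper's body (76 mm by 85 mm) begins 54 mm behind the grasp point. The pads swing forward as they close: fully open they stand 13 mm farther back than shut.
Start: joints at [1.245, 0.264, 1.604, -0, 1.274, -0.037], TCP at [0.192, 0.647, 0.25] pointing down, gripper open.
Joint ranges: [-2.63, 2.63], [-0.94, 2.18], [0.31, 2.57], [-1.31, 4.45], [0, 2.66], [-2.55, 2.55]. Speed limits (rad/s): [2.57, 2.57, 3.14, 3.14, 3.14, 3.14].

## Interface

Orientations are given as a rotation vector (axis times angle).
In Python, from workcell import bot gives the robot as it stands.
- The arm moves only by the tool jog_arm, called after "Call:" as name(argument=value, ...) on one line, values as JSON. Schema: {"type":"object","properties":{"moves":{"type":"array","items":{"type":"array","items":{"type":"number"},"minItems":4,"maxItems":4},"minItems":1,"maxItems":5},"aperture":{"type":"number"},"grip_n":{"type":"number"},"only":{"type":"string"},"quiet":{"type":"boolean"},"lines":{"type":"string"}},"required":["moves"],"additionalProperties":false}. moves is a list of rows, 1 to 5 of them, each of 4 numbers: dx, dy, dz in units of 25 mm, then a turn about the tool's z in rad; each row shifts and turns the commanded pose from where the row before left it, along the tool's axes as they then stand; what a row does not reach is not made up. A row lasts 1/8 s, in which the tool goes at most 0.0625 m and 0.188 rad, less where a joint would pass 70% of its speed; a pose out of reach is approached as far as the arm can. aperture is the opening from 0.0 (shut) to 1.0 (fully open), set as the call begins (left out keeps the last). The fingers move at their own pace and stop on an object; grip_n is the grip in N (left out, the last holds). Time passes only in rows, so rows that do not move let the fingers close. The tool returns the time, the measured TCP pose, the force, the opening and the grip force at its end. only (a regular expression) keeps the lines of the reply that match it, lines (a string "A,B") keeps lines A to B, and quiet returns only ok. Input that does not fit is refused with a message, and nothing moves.
- bot.read_state(): the state, without advancing time (a new reading comes with each control period).
- bot.read_camera(name): name is "scene" or "top"; returns the picture (420x560x3 uint8, red, green, blue); there is no depth.
- bot.camera_info(name): a dict with "intrinsics" (3x3 intrinsics, pixels), "extrinsics" (4x4, takes a point from camera to world coordinates). Camera axes: x right, y down, z forward; pixel columns grow to the right and rows downward; lengths in m; the calibration is good to about 2 mm. A picture is of the moment at which its call begins. camera_info takes no time and is no camera call.
- bot.finish_job(): hands the job in; it is judged then, once.
The state is a dict: "time": time; "q": joint angles; "joint_vel": joint speeds; "joint_torque": joint torques, N m; "tool_pos": TCP position; "tcp_rot": TCP orientation; "wrist_force": force on the tool from outside, world axes, zero at the start; "torque": the same for the moment, N m; "width": opening from 0.0 (shut) to 1.0 (fully open); "grip_force": force on a finger pad.
Only numpy, scipy, OpenCV 4.12 (cv2) and the standard library are available. Lean on these libraries where they do the work, as an engineer would, in place of code of your own. Each camera call takes 0.05 s, during which the arm holds its last target. There are 200 camera calls.

## Working session

There is one attempt and no reset: what is moved stays moved. The work goes in short steps, Python scripts to look and compute and a tool call to move; the robot and the scene stay as the last step left them, time stands still between calls to the robot, and variables do not carry over. Pictures are saved under pics/ and viewed, at most 10 in all, crops included, and the job is handed in when it is done.

```bash
ls; mkdir -p pics; python3 - <<'E'
from workcell import bot
import cv2,numpy as np
np.set_printoptions(precision=4,suppress=True)
for n in("scene","top"):
    im=bot.read_camera(n); cv2.imwrite(f"pics/{n}0.png",im[:,:,::-1]); c=bot.camera_info(n); print(n,np.array(c["intrinsics"]),np.array(c["extrinsics"]))
print(bot.read_state())
E
```

```text
pics
workcell.py
scene [[397.2794   0.     275.9819]
 [  0.     397.2794 204.8782]
 [  0.       0.       1.    ]] [[-0.8121  0.4968 -0.3061  0.937 ]
 [ 0.5835  0.6964 -0.4177  0.6599]
 [ 0.0056 -0.5178 -0.8555  1.2675]
 [ 0.      0.      0.      1.    ]]
top [[411.8193   0.     276.617 ]
 [  0.     411.8193 205.3923]
 [  0.       0.       1.    ]] [[-0.0262 -0.9801  0.1966  0.2949]
 [-0.9995  0.0225 -0.0209  0.1177]
 [ 0.0161 -0.1971 -0.9803  1.4109]
 [ 0.      0.      0.      1.    ]]
{'time': 0.1, 'q': array([ 1.2451,  0.2647,  1.6053, -0.    ,  1.2737, -0.0369]), 'joint_vel': array([ 0.0001, -0.0005, -0.0016, -0.0004, -0.0002,  0.    ]), 'joint_torque': array([ -0.    , -51.6708, -36.8591,  -0.0001,   0.0063,   0.    ]), 'tool_pos': array([0.192 , 0.6464, 0.2487]), 'tcp_rot': array([-0.452 , -3.1086,  0.0032]), 'wrist_force': array([ 0.1675, -0.396 ,  0.4558]), 'torque': array([0.0193, 0.0036, 0.0055]), 'grip_force': 0.0, 'width': 0.9962504054209147}
```

View pics/scene0.png

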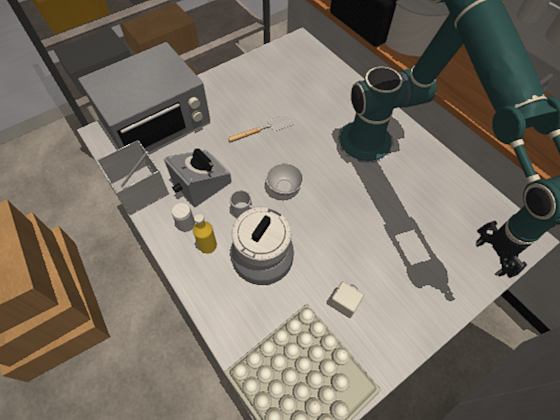

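View pics/top0.png

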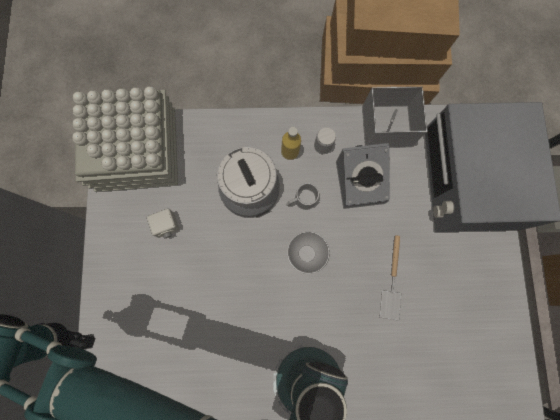

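Scene: the mixer lid's rib is at about (261,229) and the isolator handle at (201,160). Top: rib at (247,173), handle at (367,178), with the bottle, tin and cup between them. Next I'll enlarge both targets.

```bash
python3 - <<'E'
import cv2,numpy as np
s=cv2.imread("pics/scene0.png");t=cv2.imread("pics/top0.png")
def c(im,u,v,w=40,h=30): return cv2.resize(im[v-h:v+h,u-w:u+w],(400,300),interpolation=cv2.INTER_CUBIC)
o=np.vstack([np.hstack([c(s,261,235),c(s,198,170)]),np.hstack([c(t,248,178),c(t,367,177)])])
cv2.imwrite("pics/crop.png",o)
for n,im,(u,v,w,h) in(("s lid",s,(261,232,28,22)),("t lid",t,(247,173,26,24)),("s h",s,(201,160,16,14)),("t h",t,(367,177,22,22))):
    g=im.max(2)[v-h:v+h,u-w:u+w]
    for th in (30,45,60):
        m=(g<th).astype(np.uint8); k,l,st,ce=cv2.connectedComponentsWithStats(m)
        print(n,th,[(st[i,4],(ce[i]+[u-w,v-h]).round(1).tolist(),(st[i,:4]+[u-w,v-h,0,0]).tolist()) for i in range(1,k) if st[i,4]>15])
E
```

```text
s lid 30 [(np.int32(161), [261.0, 228.5], [252, 216, 18, 26])]
s lid 45 [(np.int32(219), [260.7, 228.6], [252, 216, 18, 26])]
s lid 60 [(np.int32(220), [260.6, 228.6], [252, 216, 18, 26])]
t lid 30 []
t lid 45 []
t lid 60 [(np.int32(149), [246.2, 172.1], [239, 160, 15, 25])]
s h 30 [(np.int32(290), [200.3, 160.8], [191, 149, 21, 22])]
s h 45 [(np.int32(307), [200.5, 160.7], [191, 149, 22, 23])]
s h 60 [(np.int32(314), [200.5, 160.7], [191, 149, 22, 23])]
t h 30 []
t h 45 [(np.int32(219), [368.9, 176.4], [357, 168, 25, 18])]
t h 60 [(np.int32(374), [367.7, 176.7], [347, 167, 36, 20])]
```

View pics/crop.png

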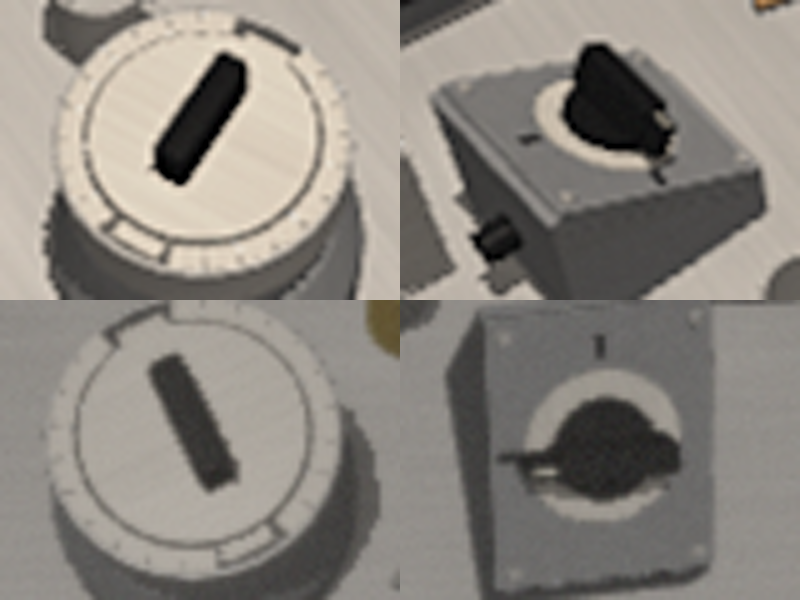

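The crops show the rib, the collar gap circle with both slots, the panel with four corner screws, and the handle at off with its narrow end to the +y side. I'll triangulate these now.

```bash
cat > h.py <<'E'
import cv2,numpy as np
from workcell import bot
from scipy.optimize import least_squares
np.set_printoptions(precision=4,suppress=True)
C={n:(np.array(bot.camera_info(n)["intrinsics"]),np.array(bot.camera_info(n)["extrinsics"])) for n in("scene","top")}
def ray(n,uv):
    K,E=C[n]; p=np.c_[np.atleast_2d(uv),np.ones(len(np.atleast_2d(uv)))]
    return E[:3,3],(E[:3,:3]@np.linalg.inv(K)@p.T).T
def plane(n,uv,z):
    o,d=ray(n,uv); return o+d*((z-o[2])/d[:,2])[:,None]
def proj(n,X):
    K,E=C[n]; p=K@(E[:3,:3].T@(np.asarray(X)-E[:3,3])); return p[:2]/p[2]
def tri(a,b):
    P=[C[n][0]@np.linalg.inv(C[n][1])[:3] for n in("scene","top")]
    X=cv2.triangulatePoints(P[0],P[1],np.array(a,float).reshape(2,1),np.array(b,float).reshape(2,1))[:,0]; X=X[:3]/X[3]
    return X,np.linalg.norm(proj("scene",X)-a),np.linalg.norm(proj("top",X)-b)
E
python3 - <<'E'
from h import *
im={n:cv2.imread(f"pics/{n}0.png") for n in C}
S=lambda x,y,o:np.array([o[0]+x/5-.5,o[1]+y/5-.5])
so=lambda x,y:S(x,y,(158-80,140)) # right top crop, x offset 400
to=lambda x,y:S(x,y,(327-80,147-60))
scr=[];names=["BL","BR","FL","FR"]
for nm,a,b in zip(names,[(568,197),(465,87),(743,157),(640,57)],[(505,338),(697,318),(515,575),(698,550)]):
    X=tri(so(*a),to(*b)); print(nm,*X); scr.append(X[0])
scr=np.array(scr); print("panel mid",scr.mean(0))
ex=scr[0]+scr[1]-scr[2]-scr[3]; ey=scr[0]+scr[2]-scr[1]-scr[3]
print("yaw x",np.degrees(np.arctan2(ex[1],ex[0])),"yaw y",np.degrees(np.arctan2(-ey[0],ey[1])),"slope",np.degrees(np.arctan2(ex[2],np.hypot(*ex[:2]))))
# lid
cen={}
rib={"scene":(260.7,228.6),"top":(246.2,172.1)}
print("rib",*tri(rib["scene"],rib["top"]))
for z in(.175,.185,.195):
  for n in C:
    g=cv2.cvtColor(im[n],cv2.COLOR_BGR2GRAY); bh=cv2.morphologyEx(g,cv2.MORPH_BLACKHAT,np.ones((5,5)))
    ys,xs=np.nonzero(bh>25); P=plane(n,np.c_[xs,ys],z)[:,:2]; w=bh[ys,xs]
    c=plane(n,rib[n],.215)[0,:2]
    for _ in range(4):
        r=np.hypot(*(P-c).T); k=(r>.062)&(r<.08)
        f=least_squares(lambda p:np.hypot(*(P[k]-p[:2]).T)-p[2],[*c,.072],loss="soft_l1",f_scale=.002); c=f.x[:2]
    cen[n]=proj(n,[*c,z]); print(z,n,f.x,k.sum())
  print("lid top ctr",*tri(cen["scene"],cen["top"]))
for n,th in(("scene",45),("top",60)):
    u,v=np.round(rib[n]).astype(int); m=np.zeros((420,560),np.uint8); m[v-20:v+20,u-14:u+14]=im[n].max(2)[v-20:v+20,u-14:u+14]<th
    k,l,st,ce=cv2.connectedComponentsWithStats(m); i=1+st[1:,4].argmax(); ys,xs=np.nonzero(l==i)
    P=plane(n,np.c_[xs,ys],.215)[:,:2]; (cx,cy),wh,a=cv2.minAreaRect((P*1000).astype(np.float32)); w,V=np.linalg.eigh(np.cov(P.T)); print(n,"rib yaw",np.degrees(np.arctan2(V[1,1],V[0,1])),wh,a,cx,cy)
for z in(.185,):
    A=plane("scene",[(275,213),(249,253)],z);B=plane("top",[(236,153),(258,197)],z)
    for Q in(A,B): d=Q[0]-Q[1]; print("slot",Q.mean(0),np.linalg.norm(d),np.degrees(np.arctan2(d[1],d[0])))
E
```

```text
BL [ 0.7121 -0.1421  0.1453] 0.05694155311722802 0.056577275039370614
BR [ 0.724  -0.2685  0.1439] 0.14509317827939747 0.1489888468366657
FL [ 0.5722 -0.1551  0.0659] 0.06430344082988156 0.06672569363787012
FR [ 0.5866 -0.2794  0.0679] 0.1231396377591364 0.1316071096548157
panel mid [ 0.6487 -0.2113  0.1057]
yaw x 4.92889531715002 yaw y 5.9879512775785475 slope 29.171347543376758
rib [0.6426 0.1815 0.203 ] 0.06501144313045967 0.06020282364822858
0.175 scene [0.6392 0.1775 0.0733] 253
0.175 top [0.6448 0.1836 0.0729] 188
lid top ctr [0.642  0.1827 0.186 ] 0.13430617707910095 0.12420884641986171
0.185 scene [0.6418 0.1819 0.0727] 258
0.185 top [0.6421 0.1831 0.0724] 190
lid top ctr [0.642  0.1828 0.1863] 0.12730919389731282 0.11773891427687493
0.195 scene [0.6445 0.1862 0.0722] 264
0.195 top [0.6394 0.1826 0.0719] 195
lid top ctr [0.642  0.1828 0.1867] 0.11422748969793721 0.10563827320932018
scene rib yaw -153.23806420722607 (87.45525360107422, 25.9771671295166) 24.344966888427734 644.794189453125 185.83505249023438
top rib yaw -156.1420406932693 (80.50432586669922, 18.671010971069336) 23.27936553955078 639.6377563476562 180.9645538330078
slot [0.641  0.1871 0.185 ] 0.15734808159745342 -154.9756507538769
slot [0.6391 0.1806 0.185 ] 0.1563417489845193 24.955696628980387
```

```bash
cat >> h.py <<'E'
from scipy.spatial.transform import Rotation as Ro
def to(pos,yaw,wrench=True):
    """remaining move in tool axes to pos (tool down, tool x at yaw deg), after any turn the shift is re-expressed"""
    s=bot.read_state(); R=Ro.from_rotvec(s["tcp_rot"]).as_matrix()
    y0=np.degrees(np.arctan2(R[1,0],R[0,0])); turn=-np.radians((yaw-y0+180)%360-180)
    print("t",s["time"],"p",s["tool_pos"],"yaw",round(y0,2),"zaxis",R[:,2],"w",round(s["width"],3),"g",round(s["grip_force"],1),"q6",round(s["q"][5],3))
    print("F",s["wrist_force"],"M",s["torque"],"| shift now",R.T@(np.array(pos)-s["tool_pos"]),"turn",round(turn,4))
E
python3 - <<'E'
from h import *
to((.642,.1825,.30),205)
print(proj("top",[.6487,-.2113,.1057]),proj("scene",[.6487,-.2113,.1057]))
E
```

```text
t 0.1 p [0.192  0.6464 0.2487] yaw 163.46 zaxis [-0.0006 -0.002  -1.    ] w 0.996 g 0.0 q6 -0.037
F [ 0.1675 -0.396   0.4558] M [0.0193 0.0036 0.0055] | shift now [-0.5635 -0.3167 -0.0506] turn -0.7251
[367.3162 175.9458] [198.8568 164.1071]
```

The manual's scale: shifts go in units of 25 mm. Converting my numbers, -0.05 m is -2, -0.0288 m is -1.152.

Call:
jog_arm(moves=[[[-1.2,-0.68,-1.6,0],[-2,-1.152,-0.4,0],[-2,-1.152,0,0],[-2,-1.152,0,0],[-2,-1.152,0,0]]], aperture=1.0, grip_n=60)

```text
refused: moves[0]: the value is too long (schema: maxItems 4). Nothing was moved.
```

Wrong form. The message asks for a list of rows, each a list of 4 numbers, so I'll send the same numbers that way.

Call:
jog_arm(moves=[[-1.2,-0.68,-1.6,0],[-2,-1.152,-0.4,0],[-2,-1.152,0,0],[-2,-1.152,0,0],[-2,-1.152,0,0]], aperture=1.0, grip_n=60)

```text
time: 0.72
tool_pos: [0.3759, 0.4532, 0.2995]
tcp_rot: [-0.452, -3.109, 0.001]
wrist_force: [1.2, 0.1, 1.0]
width: 0.996
grip_force: 0.0
```

Call:
jog_arm(moves=[[-2,-1.152,0,0],[-2,-1.152,0,0],[-2,-1.152,0,0],[-2,-1.152,0,0],[-2,-1.152,0,0]])

```text
time: 1.35
tool_pos: [0.5745, 0.244, 0.2995]
tcp_rot: [-0.452, -3.108, 0.0]
wrist_force: [-0.5, 0.5, 0.0]
width: 1.002
grip_force: 0.0
```

Call:
jog_arm(moves=[[-2,-1.112,0,0],[-1.34,-0.5,0,0],[0,0,0,-0.1813],[0,0,0,-0.1813],[0,0,0,-0.1813]])

```text
time: 1.98
tool_pos: [0.6421, 0.1828, 0.299]
tcp_rot: [0.408, -3.113, 0.0]
wrist_force: [0.4, 0.1, -0.4]
width: 1.001
grip_force: 0.0
```

Call:
jog_arm(moves=[[0,0,0,-0.1813],[0,0,0,0],[0,0,0,0]])

```text
time: 2.35
tool_pos: [0.6421, 0.1831, 0.2996]
tcp_rot: [0.675, -3.067, 0.0]
wrist_force: [0.2, -0.3, 0.8]
width: 1.001
grip_force: 0.0
```

```bash
python3 -c "
from h import *
to((.642,.1825,.2145),205)"
```

```text
t 2.35 p [0.6421 0.1831 0.2996] yaw -155.16 zaxis [-0.0007 -0.0002 -1.    ] w 1.001 g 0.0 q6 -1.764
F [ 0.2283 -0.346   0.7894] M [-0.0287 -0.0305  0.0169] | shift now [ 0.0003 -0.0006  0.0851] turn -0.0029
```

In the tool's units: 0.04 m is 1.6, 0.03 m is 1.2.

Call:
jog_arm(moves=[[0,-0.02,1.6,0],[0,0,1.2,0],[0,0,0.54,0],[0,0,0,0]])

```text
time: 2.85
tool_pos: [0.6419, 0.1826, 0.2154]
tcp_rot: [0.678, -3.065, 0.0]
wrist_force: [0.6, 0.1, 0.8]
width: 0.999
grip_force: 0.0
```

Call:
jog_arm(moves=[[0,0,0,0],[0,0,0,0],[0,0,0,0],[0,0,0,0],[0,0,0,0]], aperture=0.0, grip_n=30)

```text
time: 3.48
tool_pos: [0.6428, 0.1828, 0.2173]
tcp_rot: [-0.68, 3.066, 0.0]
wrist_force: [-0.3, -0.5, 2.0]
width: 0.252
grip_force: 35.3
```

```bash
python3 -c "
from h import *
to((.642,.1825,.2145),205)"
```

```text
t 3.475 p [0.6428 0.1828 0.2173] yaw -155.0 zaxis [ 0.0012  0.0004 -1.    ] w 0.252 g 35.3 q6 -1.767
F [-0.2718 -0.5406  1.9803] M [ 0.0525 -0.0137 -0.04  ] | shift now [0.0009 0.     0.0028] turn -0.0001
```

Call:
jog_arm(moves=[[0,0,0,0],[0,0,0,0]], grip_n=80)

```text
time: 3.72
tool_pos: [0.6428, 0.1828, 0.2169]
tcp_rot: [-0.68, 3.066, 0.0]
wrist_force: [0.8, 0.1, 3.0]
width: 0.24
grip_force: 81.3
```

Call:
jog_arm(moves=[[0,0,0.16,0],[0,0,0.16,0],[0,0,0,0]])

```text
time: 4.1
tool_pos: [0.6428, 0.1828, 0.2086]
tcp_rot: [-0.68, 3.066, 0.0]
wrist_force: [0.3, 1.0, 4.9]
width: 0.244
grip_force: 81.8
```

```bash
python3 -c "
from h import *
to((.642,.1825,.2145),205)"
```

```text
t 4.1 p [0.6428 0.1828 0.2086] yaw -155.0 zaxis [ 0.0009  0.0003 -1.    ] w 0.244 g 81.8 q6 -1.767
F [0.3482 0.9811 4.94  ] M [ 0.1056 -0.021  -0.0719] | shift now [ 0.0009  0.     -0.0059] turn 0.0001
```

Call:
jog_arm(moves=[[0,0,0.132,0],[0,0,0,0]])

```text
time: 4.35
tool_pos: [0.6428, 0.1828, 0.2056]
tcp_rot: [-0.68, 3.066, 0.0]
wrist_force: [-0.0, 0.7, 6.9]
width: 0.242
grip_force: 81.9
```

```bash
python3 -c "
from h import *
to((.642,.1825,.2054),130)"
```

```text
t 4.35 p [0.6428 0.1828 0.2056] yaw -155.0 zaxis [ 0.0009  0.0003 -1.    ] w 0.242 g 81.9 q6 -1.767
F [-0.02    0.6586  6.941 ] M [ 0.0731  0.1423 -0.0979] | shift now [0.0009 0.0001 0.0002] turn 1.309
```

Call:
jog_arm(moves=[[0,0,0,0.06],[0,0,0,0.08],[0,0,0,0.08],[0,0,0,0.08],[0,0,0,0]])

```text
time: 4.97
tool_pos: [0.643, 0.1827, 0.206]
tcp_rot: [-0.213, 3.133, -0.0]
wrist_force: [0.6, -0.0, 7.0]
width: 0.241
grip_force: 82.2
```

```bash
python3 -c "
from h import *
to((.6424,.1826,.2054),130)"
```

```text
t 4.975 p [0.643  0.1827 0.206 ] yaw -172.21 zaxis [ 0.0014  0.0001 -1.    ] w 0.241 g 82.2 q6 -1.467
F [ 0.6376 -0.0193  6.9612] M [-0.0491 -0.0216 -0.1874] | shift now [ 0.0006 -0.0001  0.0006] turn 1.0086
```

Call:
jog_arm(moves=[[0.012,0,0.012,0.1],[0,0,0,0.1],[0,0,0,0.1],[0,0,0,0.1],[0,0,0,0]])

```text
time: 5.6
tool_pos: [0.6427, 0.1827, 0.2058]
tcp_rot: [0.414, 3.113, 0.0]
wrist_force: [0.3, 1.1, 6.9]
width: 0.245
grip_force: 82.3
```

Call:
jog_arm(moves=[[0,0,0.012,0.1],[0,0,0,0.1],[0,0,0,0.1],[0,0,0,0.1],[0,0,0,0]])

```text
time: 6.22
tool_pos: [0.6427, 0.1827, 0.2055]
tcp_rot: [1.024, 2.969, 0.001]
wrist_force: [-0.7, 0.3, 6.9]
width: 0.244
grip_force: 82.3
```

```bash
python3 -c "
from h import *
to((.6424,.1826,.2054),130)"
```

```text
t 6.225 p [0.6427 0.1827 0.2055] yaw 141.93 zaxis [ 0.0015  0.     -1.    ] w 0.244 g 82.3 q6 -0.666
F [-0.6915  0.2507  6.8623] M [-0.0347  0.0445 -0.2173] | shift now [ 0.0002 -0.0003  0.0001] turn 0.2083
```

Call:
jog_arm(moves=[[0,0,0,0.07],[0,0,0,0.07],[0,0,0,0.068],[0,0,0,0],[0,0,0,0]])

```text
time: 6.85
tool_pos: [0.6427, 0.1826, 0.2055]
tcp_rot: [1.326, 2.847, 0.001]
wrist_force: [0.0, 0.7, 7.9]
width: 0.242
grip_force: 82.2
```

```bash
python3 -c "
from h import *
to((.6424,.1826,.2054),130)"
```

```text
t 6.85 p [0.6427 0.1826 0.2055] yaw 130.06 zaxis [ 0.0015  0.     -1.    ] w 0.242 g 82.2 q6 -0.459
F [0.0092 0.6821 7.9258] M [-0.0761  0.0072 -0.1113] | shift now [ 0.0002 -0.0003  0.0001] turn 0.001
```

In the tool's units: -0.003 m is -0.12.

Call:
jog_arm(moves=[[0,0,-0.12,0],[0,0,-0.12,0],[0,0,0,0]])

```text
time: 7.22
tool_pos: [0.6427, 0.1827, 0.2112]
tcp_rot: [1.326, 2.847, 0.001]
wrist_force: [0.8, 0.2, 5.3]
width: 0.243
grip_force: 82.0
```

Call:
jog_arm(moves=[[0,0,-0.12,0],[0,0,-0.06,0],[0,0,0,0]])

```text
time: 7.6
tool_pos: [0.6427, 0.1827, 0.2152]
tcp_rot: [1.326, 2.847, 0.001]
wrist_force: [3.1, 0.3, 3.5]
width: 0.243
grip_force: 81.7
```

```bash
python3 -c "
from h import *
to((.6424,.1826,.2167),130)"
```

```text
t 7.6 p [0.6427 0.1827 0.2152] yaw 130.06 zaxis [ 0.0011  0.0001 -1.    ] w 0.243 g 81.7 q6 -0.459
F [3.1275 0.2576 3.4701] M [ 0.0515 -0.6365 -0.1007] | shift now [ 0.0001 -0.0002 -0.0015] turn 0.0011
```

In the tool's units: -0.0013 m is -0.052.

Call:
jog_arm(moves=[[0,0,-0.052,0],[0,0,0,0]])

```text
time: 7.85
tool_pos: [0.6426, 0.1827, 0.2165]
tcp_rot: [1.326, 2.847, 0.001]
wrist_force: [4.0, 0.4, 2.4]
width: 0.239
grip_force: 81.7
```

Call:
jog_arm(moves=[[0,0,0,0],[0,0,0,0],[0,0,0,0],[0,0,0,0],[0,0,0,0]], aperture=1.0)

```text
time: 8.48
tool_pos: [0.6421, 0.1827, 0.2163]
tcp_rot: [-1.326, -2.848, 0.0]
wrist_force: [-0.4, -0.0, 0.0]
width: 1.001
grip_force: 0.0
```

Call:
jog_arm(moves=[[0,0,-0.8,0],[0,0,-1.6,0],[0,0,-2,0]])

```text
time: 8.85
tool_pos: [0.6417, 0.1825, 0.3278]
tcp_rot: [-1.326, -2.847, 0.001]
wrist_force: [0.3, 0.9, 0.1]
width: 0.999
grip_force: 0.0
```

```bash
python3 -c "
from h import *
to((.64,-.16,.3),0)"
```

```text
t 8.85 p [0.6417 0.1825 0.3278] yaw 130.06 zaxis [-0.0012 -0.0003 -1.    ] w 0.999 g 0.0 q6 -0.459
F [0.3193 0.8909 0.1409] M [ 0.0012  0.0045 -0.0019] | shift now [-0.2611 -0.2217  0.028 ] turn 2.27
```

```bash
cat > plan.py <<'E'
from h import *
A=np.array([.6487,-.2113,.1057]);psi=np.radians(5.4)
f=np.array([np.cos(psi),np.sin(psi),0]);el=np.array([-f[1],f[0],0]);z=np.array([0,0,1.])
eu=np.cos(np.pi/6)*f+.5*z; n=-.5*f+np.cos(np.pi/6)*z
def wp(deg,r=.032,back=0.0):
    t=np.radians(deg); b=np.cos(t)*el+np.sin(t)*eu; m=-np.sin(t)*el+np.cos(t)*eu
    E=A+r*b-.011*m+.049*n; bh=b*[1,1,0]; bh/=np.linalg.norm(bh); p=np.array([bh[1],-bh[0],0])
    return E-p*(.011+back)-z*.001, np.degrees(np.arctan2(-p[1],-p[0]))
if __name__=="__main__":
    P,Y=wp(0,back=.015); print("start",P,Y); to(P+[0,0,.1],Y)
    prev=None
    for d in range(0,101,10):
        P,Y=wp(d)
        if prev:
            a=np.radians(prev[1]); x=np.array([np.cos(a),np.sin(a),0]); y=np.array([x[1],-x[0],0])
            D=P-prev[0]; print(d,P,round(Y,1),"row",D@x,D@y,-D[2],np.radians((prev[1]-Y+180)%360-180))
        prev=(P,Y)
E
python3 plan.py
```

```text
start [ 0.5859 -0.1851  0.1416] -174.6
t 8.85 p [0.6417 0.1825 0.3278] yaw 130.06 zaxis [-0.0012 -0.0003 -1.    ] w 0.999 g 0.0 q6 -0.459
F [0.3193 0.8909 0.1409] M [ 0.0012  0.0045 -0.0019] | shift now [-0.2455 -0.2792  0.0864] turn -0.9659
10 [ 0.6056 -0.1801  0.1445] 176.7 row -0.005083056022948532 0.0030844696993655423 -0.0028619282011037583 0.15153304440275103
20 [ 0.6109 -0.1776  0.1474] 167.9 row -0.005105666348033298 0.0028582813301141303 -0.002942084677784451 0.15381651023599976
30 [ 0.6165 -0.176   0.1504] 158.8 row -0.005168649976869194 0.002670238307232774 -0.0029328474002973948 0.15829805436205457
40 [ 0.6223 -0.1756  0.1532] 149.4 row -0.005268541076608381 0.0025430066865501483 -0.002834497038644662 0.16476193747487253
50 [ 0.6283 -0.1762  0.1559] 139.5 row -0.005398510385149129 0.002495460649196974 -0.0026500219187974294 0.17277838854241434
60 [ 0.6341 -0.1778  0.1582] 129.1 row -0.00554713477366252 0.0025393025486233306 -0.002385027223923336 0.18160578822923612
70 [ 0.6398 -0.1806  0.1603] 118.2 row -0.005697546650945112 0.0026750981471125035 -0.0020475646837323502 0.1901394894999873
80 [ 0.6451 -0.1844  0.1619] 106.9 row -0.0058281915279360065 0.0028890753124590916 -0.001647887926743835 0.19700375819930832
90 [ 0.6498 -0.1891  0.1631] 95.4 row -0.005916455181399543 0.0031528531026945965 -0.0011981409289728018 0.20085935584827164
100 [ 0.6538 -0.1947  0.1638] 83.9 row -0.005945006030631448 0.003427827482428438 -0.0007119890253634298 0.20085935584827164
```

Call:
jog_arm(moves=[[-1.8,-1.52,0,0],[-1.8,-1.52,0,0],[-1.8,-1.52,0,0],[-1.8,-1.52,0,0],[-1.8,-1.52,0,0]], aperture=0.0, grip_n=40)

```text
time: 9.48
tool_pos: [0.6417, -0.1137, 0.3287]
tcp_rot: [1.325, 2.846, 0.001]
wrist_force: [0.9, 0.0, 1.2]
width: 0.002
grip_force: 0.0
```

```bash
python3 - <<'E'
from plan import *
P,Y=wp(0,back=.015); to(P+[0,0,.1],Y)
a,b=bot.read_camera("scene"),bot.read_camera("top")
cv2.imwrite("pics/s1.png",np.hstack([a[150:300,150:350],b[100:250,200:400]])[:,:,::-1].repeat(2,0).repeat(2,1))
E
```

```text
t 9.475 p [ 0.6417 -0.1137  0.3287] yaw 130.07 zaxis [ 0.0026 -0.0005 -1.    ] w 0.002 g 0.0 q6 -0.913
F [0.9457 0.0489 1.192 ] M [ 0.0332 -0.0365 -0.0362] | shift now [-0.0185 -0.0888  0.0869] turn -0.9657
```

View pics/s1.png

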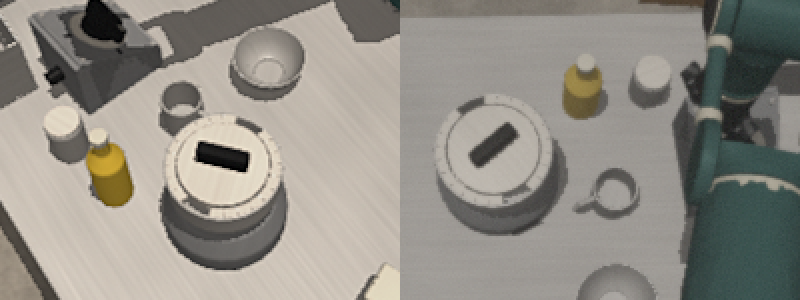

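The rib is turned in both views (scene crop (222,156), top crop (492,143)) and the slots are empty and dark. I'll check the angle and height numerically while moving to the handle.

Call:
jog_arm(moves=[[-0.74,-1.2,0,0],[0,-2.352,0,0],[0,0,0,-0.185],[0,0,0,-0.185],[0,0,0,-0.185]])

```text
time: 10.2
tool_pos: [0.5858, -0.1826, 0.3282]
tcp_rot: [0.485, 3.102, 0.0]
wrist_force: [-0.5, 0.7, -0.1]
width: 0.002
grip_force: 0.0
```

Call:
jog_arm(moves=[[0,0,0.8,-0.185],[0,0,1.2,-0.185],[0,0,0.8,-0.04],[0,0,0,0],[0,0,0,0]])

```text
time: 10.82
tool_pos: [0.5864, -0.183, 0.2583]
tcp_rot: [-0.146, 3.136, -0.001]
wrist_force: [-0.7, 0.3, -1.3]
width: 0.002
grip_force: 0.0
```

```bash
python3 - <<'E'
from plan import *
P,Y=wp(0,back=.015); to(P,Y)
pts={}
for n,th in(("scene",45),("top",60)):
    g=bot.read_camera(n).max(2); c=np.round(proj(n,[.642,.1825,.215])).astype(int); u,v=c
    m=np.zeros(g.shape,np.uint8); m[v-18:v+18,u-18:u+18]=g[v-18:v+18,u-18:u+18]<th
    k,l,st,ce=cv2.connectedComponentsWithStats(m); i=1+st[1:,4].argmax(); ys,xs=np.nonzero(l==i); pts[n]=ce[i]
    w,V=np.linalg.eigh(np.cov(plane(n,np.c_[xs,ys],.215)[:,:2].T)); print(n,"rib yaw",np.degrees(np.arctan2(V[1,1],V[0,1])))
print("rib",*tri(pts["scene"],pts["top"]))
E
```

```text
t 10.825 p [ 0.5864 -0.183   0.2583] yaw -174.67 zaxis [ 0.0023 -0.0006 -1.    ] w 0.002 g 0.0 q6 -2.007
F [-0.7268  0.332  -1.3435] M [0.0056 0.0182 0.0321] | shift now [ 0.0009 -0.002   0.1167] turn -0.0012
scene rib yaw 127.43121107980194
top rib yaw 136.7796149531782
rib [0.6424 0.1769 0.2007] 0.8462048690322281 0.7838130057592375
```

```bash
python3 - <<'E'
from h import *
s=cv2.imread("pics/s1.png")[::2,::2]
for n,x0,o in(("scene",0,(150,150)),("top",200,(200-200,100))):
    g=s[:,x0:x0+200].max(2); c=proj(n,[.642,.1825,.215])-[o[0]+(200 if n=="top" else 0),o[1]]; u,v=np.round(c).astype(int)
    for th in(45,60,75):
        m=np.zeros(g.shape,np.uint8); m[v-18:v+18,u-18:u+18]=g[v-18:v+18,u-18:u+18]<th
        k,l,st,ce=cv2.connectedComponentsWithStats(m)
        if k<2: continue
        i=1+st[1:,4].argmax(); ys,xs=np.nonzero(l==i)
        q=np.c_[xs+o[0]+(200 if n=="top" else 0),ys+o[1]]; Q=(plane(n,q,.215)[:,:2]*1000).astype(np.float32)
        w,V=np.linalg.eigh(np.cov(Q.T)); print(n,th,len(xs),q.mean(0),np.degrees(np.arctan2(V[1,1],V[0,1])),cv2.minAreaRect(Q))
E
```

```text
scene 45 250 [260.78  228.088] 127.4312070971104 ((644.8602294921875, 185.200927734375), (32.42349624633789, 79.5102310180664), 39.75313186645508)
scene 60 257 [260.642  228.0623] 128.4096489280175 ((644.8395385742188, 185.18698120117188), (32.824737548828125, 79.48725891113281), 39.82781982421875)
scene 75 258 [260.5969 228.0349] 128.12997083428547 ((645.1524658203125, 184.8117218017578), (32.824737548828125, 80.46454620361328), 39.82781982421875)
top 60 89 [248.5056 171.8202] 137.1667520256639 ((637.9509887695312, 179.9636688232422), (21.808849334716797, 73.72281646728516), 45.03766632080078)
top 75 207 [246.3237 172.1159] 130.25980639760402 ((638.6088256835938, 180.6506805419922), (25.256601333618164, 77.92353820800781), 39.945072174072266)
```

Rib yaw comes out at about 129 to 130 degrees, 75 from the slots, so the lid is locked. Next I'll descend in front of the handle and push.

Call:
jog_arm(moves=[[0.04,-0.08,2,0],[0,0,1.6,0],[0,0,1.06,0],[0,0,0,0]])

```text
time: 11.42
tool_pos: [0.5834, -0.1847, 0.1382]
tcp_rot: [0.146, -3.134, -0.003]
wrist_force: [-0.2, 0.4, 0.3]
width: 0.001
grip_force: 0.0
```

Call:
jog_arm(moves=[[-0.2,0,0,0],[-0.2,0,0,0],[-0.2,0,0,0],[0,0,0,0]])

```text
time: 11.92
tool_pos: [0.6005, -0.1839, 0.1407]
tcp_rot: [-0.147, 3.137, -0.001]
wrist_force: [0.0, -0.1, 0.3]
width: 0.001
grip_force: 0.0
```

```bash
python3 -c "
from plan import *
P,Y=wp(0); to(P,Y)"
```

```text
t 11.925 p [ 0.6005 -0.1839  0.1407] yaw -174.63 zaxis [ 0.0014 -0.0005 -1.    ] w 0.001 g 0.0 q6 -2.001
F [ 0.0316 -0.1063  0.2616] M [0.0336 0.0056 0.0208] | shift now [-0.0003  0.0002 -0.001 ] turn -0.0006
```

In the tool's units: -0.005 m is -0.2, -0.003 m is -0.12.

Call:
jog_arm(moves=[[-0.1,0.06,-0.056,0.075],[-0.1,0.06,-0.056,0.075],[-0.2,0.112,-0.12,0.154],[0,0,0,0]])

```text
time: 12.42
tool_pos: [0.6076, -0.1775, 0.1447]
tcp_rot: [-0.328, -3.12, -0.001]
wrist_force: [-5.8, 0.7, 0.2]
width: -0.001
grip_force: 2.5
```

```bash
python3 -c "
from plan import *
P,Y=wp(20); to(P,Y)"
```

```text
t 12.425 p [ 0.6076 -0.1775  0.1447] yaw 168.01 zaxis [-0.0048  0.0011 -1.    ] w -0.001 g 2.5 q6 -1.685
F [-5.8141  0.7032  0.164 ] M [0.0952 0.7931 0.0284] | shift now [-0.0032  0.0006 -0.0027] turn 0.0018
```

Call:
jog_arm(moves=[[-0.2,0.108,-0.12,0.158],[-0.208,0.1,-0.112,0.165],[-0.216,0.1,-0.108,0.173],[0,0,0,0]])

```text
time: 12.92
tool_pos: [0.6273, -0.1762, 0.1547]
tcp_rot: [1.082, 2.948, 0.001]
wrist_force: [-0.4, -0.1, 0.6]
width: -0.0
grip_force: 0.2
```

```bash
python3 -c "
from plan import *
P,Y=wp(50); to(P,Y)"
```

```text
t 12.925 p [ 0.6273 -0.1762  0.1547] yaw 139.68 zaxis [ 0.0013  0.0001 -1.    ] w -0.0 g 0.2 q6 -1.18
F [-0.3963 -0.0671  0.626 ] M [ 0.1167 -0.0097 -0.0086] | shift now [-0.0007  0.0006 -0.0011] turn 0.0033
```

Probably past the middle, as the force has dropped. I'll follow through to the stop.

In the tool's units: -0.0057 m is -0.228, -0.0055 m is -0.22.

Call:
jog_arm(moves=[[-0.228,0.112,-0.12,0.18],[-0.228,0.108,-0.1,0.185],[-0.2,0.104,-0.064,0.175],[-0.22,0.12,-0.048,0.18],[0,0,0,0]])

```text
time: 13.55
tool_pos: [0.6476, -0.1879, 0.1623]
tcp_rot: [-2.051, -2.378, -0.001]
wrist_force: [-1.3, 4.3, 0.4]
width: 0.001
grip_force: 1.6
```

```bash
python3 -c "
from plan import *
P,Y=wp(90); to(P,Y)"
```

```text
t 13.55 p [ 0.6476 -0.1879  0.1623] yaw 98.45 zaxis [-0.0007  0.0011 -1.    ] w 0.001 g 1.6 q6 -0.468
F [-1.2822  4.2541  0.3848] M [0.5331 0.2974 0.0069] | shift now [-0.0015  0.002  -0.0009] turn 0.0532
```

In the tool's units: -0.002 m is -0.08, 0.001 m is 0.04.

Call:
jog_arm(moves=[[-0.08,0.04,0,0.05],[-0.08,0,0,0],[0,0,0,0]])

```text
time: 13.92
tool_pos: [0.6482, -0.1883, 0.1623]
tcp_rot: [-2.104, -2.324, -0.005]
wrist_force: [-4.0, 12.5, 4.5]
width: 0.001
grip_force: 6.4
```

Call:
jog_arm(moves=[[0.6,0,0,0],[0.8,0,-0.4,0],[0,0,-2,0],[0,0,-2,0],[0,0,-2,0]])

```text
time: 14.55
tool_pos: [0.6461, -0.1566, 0.325]
tcp_rot: [2.11, 2.325, 0.001]
wrist_force: [1.7, 0.0, -0.8]
width: 0.003
grip_force: 0.0
```

Call:
jog_arm(moves=[[2,-0.4,0,0],[2.4,0,0,0],[2.4,0,0,0],[2.4,0,0,0],[0,0,0,0]])

```text
time: 15.18
tool_pos: [0.6138, 0.0754, 0.3236]
tcp_rot: [2.105, 2.331, 0.003]
wrist_force: [0.1, -0.3, -0.2]
width: 0.002
grip_force: 0.0
```

```bash
python3 - <<'E'
from plan import *
to((0,0,0),0)
a,b=bot.read_camera("scene"),bot.read_camera("top")
o=np.hstack([cv2.resize(a[130:220,150:270],(400,300),interpolation=2),cv2.resize(b[130:220,310:430],(400,300),interpolation=2)])
cv2.imwrite("pics/s2.png",np.vstack([o,np.hstack([a[130:280,120:320],b[100:250,200:400]]).repeat(2,0).repeat(2,1)])[:,:,::-1])
E
```

```text
t 15.175 p [0.6138 0.0754 0.3236] yaw 95.83 zaxis [ 0.0019  0.001  -1.    ] w 0.002 g 0.0 q6 -0.02
F [ 0.0658 -0.3369 -0.245 ] M [-0.06   -0.018   0.0052] | shift now [-0.0129 -0.6189  0.3223] turn 1.6726
```

View pics/s2.png

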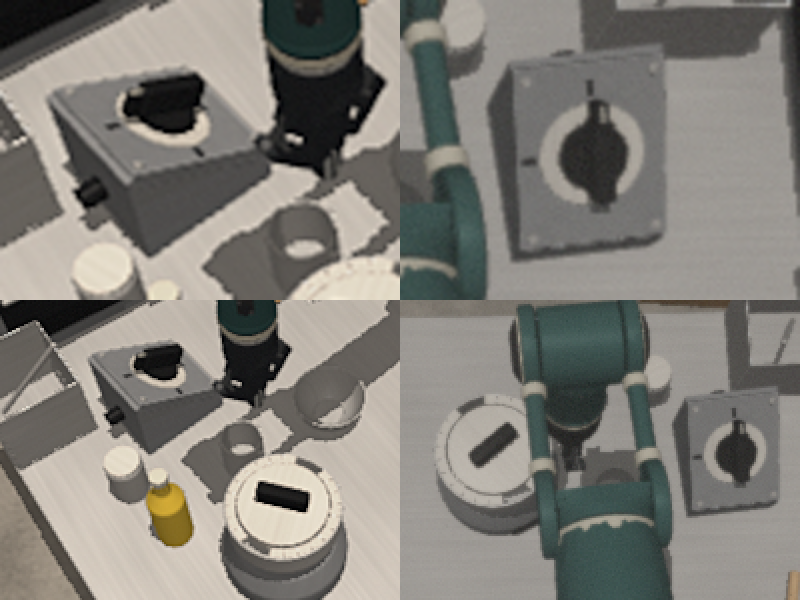

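The handle's narrow end now points up the slope (top crop: white mark at (604,113), hub at (600,160)). It stopped firmly against the push and sprang no way back. The lid is still turned and locked, the other things haven't moved, and the arm is clear, so I'll hand in.

```bash
python3 -c "
from workcell import bot
print(bot.finish_job())"
```

```text
the job is handed in; nothing more can be done
None
```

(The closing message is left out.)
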